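Load the filter cassette and bolt it in

ROBOT

A 7-joint arm with a two-finger parallel gripper is mounted at the origin on the work surface. World frame = base frame: x ahead of the robot, y to its left, z up, the work surface at z = 0. Lengths are in mm, angles in rad, forces in N, time in s.
With the tool pointing down it reaches from about 400 to 875 mm from the base axis. Payload 4.4 kg.
Tool frame: the origin (TCP) lies midway between the tips of the shut fingers; the grasp point (between the pads) lies 19 mm behind it (arm.hold_point_z is the distance from the TCP to the grasp point, in mm); x points along the fingers, y is the direction in which the jaws open and shut, and the axes are right-handed (so a half turn about x gives the same grasp; the last joint's range is limited). The gripper opens to 85 mm and grips with 20 to 120 N. Pads are 22 mm wide; open, the fingers measure 114 mm over their backs; the gripper's body (76 mm by 85 mm) begins 54 mm behind the grasp point. The pads swing forward as they close: fully open they stand 13 mm farther back than shut.
Start: joints at [1.226, 0.628, 0.038, 1.517, -0.027, 0.996, -0.02], TCP at [178.909, -624.907, 231.313] pointing down, gripper open.
Joint ranges: [-3.06, 3.06], [-0.37, 2.12], [-1.25, 1.32], [0.18, 2.47], [-1.1, 4.24], [0.23, 1.98], [-2.94, 2.94]. Speed limits (rad/s): [2.57, 2.57, 3.14, 3.14, 3.14, 3.14, 3.14].

INTERFACE

Orientations are given as a 3x3 rotation matrix whose columns are the frame's x, y, z axes.
In Python, from workcell import arm, vision, job gives the robot as it stands.
- The arm moves only by the shell command python3 -m inch 'ROWS'. ROWS is a JSON object of lists of equal length, an entry for each row: "delta_rot": the turn, a rotation vector about the world's x, y, z in units of 5 degrees (1.0 is 5 degrees), a list of three; "travel": the shift along the world's x, y, z in units of 25 mm (1.0 is 25 mm), a list of three; "claw": the opening, from 0 (shut) to 1 (fully open). A call has 1 to 5 rows; each row is the pose to reach, as a shift and turn from the pose measured when the call began; what a row does not reach only later rows make up. A row lasts 1/12 s, in which the tool goes at most 41.7 mm and 7.16 degrees, less where a joint would pass 70% of its speed; a pose out of reach is approached as far as the arm can. A call with a gripper value outside its range is refused whole. The fingers move at their own pace and stop on an object; the grip force is fixed at half the most. Time passes only in rows, so rows that repeat a pose let the fingers close. It gives the time, the measured TCP pose, the force and the opening at its end, in the units of the state.
- arm.get_obs(): the state, without advancing time (a new reading comes with each control period).
- vision.snapshot(name): name is "side" or "top"; returns the picture (480x640x3 uint8, red, green, blue); there is no depth.
- vision.camera_model(name): a dict with "K" (3x3 intrinsics, pixels), "k1" (the pictures are not rectified: a ray, as slopes to the right and down, at radius r is drawn at 1 + k1 r^2 times it, then the intrinsics apply), "rvec" (rotation vector, rad) and "tvec" (3), from world to camera coordinates, as OpenCV has them. Camera axes: x right, y down, z forward; pixel columns grow to the right and rows downward; lengths in mm; the calibration is good to about 2 mm. A picture is of the moment at which its call begins. camera_model takes no time and is no camera call.
- job.sign_off(): hands the job in, once; it reports no verdict.
Trained networks look in the newest picture that a camera, given by its name, has taken for a name from the list of things; names that differ only in an ending like _2 or _b are one class to them, and where a whole thing is asked for, a point or a joint stands for the part that bears it (a point fixed in the world has none). Each returns a list of dicts, best first, with "conf" (0 to 1); they miss things now and then, are a little off and sometimes report something else, mostly with a low value. They report only what shows in the picture. A call takes as long as a camera call. They do not tell look-alikes from the thing itself.
- vision.look_for(camera, name): "location" ([x, y, z] in mm, in world coordinates, good to about 4 mm: the middle of the surface that is visible of it).
- vision.tip_of(camera, name): "location" ([x, y, z] in mm, in world coordinates, good to about 4 mm: a listed point, or the origin of a listed thing).
The state is a dict: "t": time; "q": joint angles; "qvel": joint speeds; "tau": joint torques, N m; "tcp_pos": TCP position; "tcp_rot": TCP orientation; "contact_force": force on the tool from outside, world axes, zero at the start; "moment": the same for the moment, N m; "grip_width": finger opening in mm.
Only numpy, scipy, OpenCV 4.12 (cv2) and the standard library are available. Lean on these libraries where they do the work, as an engineer would, in place of code of your own. Each camera call takes 0.05 s, during which the arm holds its last target.

TASK

Slide the white filter cassette along the black board, flat on it and never lifted or tipped (the metal fence is there to guide it), into the grooved blue holder until it is fully home against the end stop. Then push the bolt with the red knob fully shut behind it. Leave everything else on the bench and on the board where it stands.

Things in the scene. Friction and masses are not known exactly. Their poses are not given: they have to be found in the camera images.
- station: Fixed black board, 220 (x) by 370 (y) by 12 mm thick, on the bench, that carries a blue holder, a fence and a bolt. Origin: at bench level below the middle of the holder's mouth; axes: the station's own, z up; the cassette goes in along +y. The board spans x -140 to +80, y -240 to +130 mm; its top is at z = 12. Station x, y, z below are in this frame, in mm.
- mouth (a point): Middle of the holder's mouth, on the board (station 0, 0, 12). Holder: two blue rails, y 0 to 85, inner faces at x = -41.2 and +41.2, each 14 mm wide, tops at z = 34, with aluminium lips that reach 8 mm inward over the groove, undersides 15.6 mm above the board. A 45 degree lead-in nose stands at the mouth of the -x rail.
- end_stop (a point): Foot of the end stop (station 0, 85, 12): the face towards the mouth of a blue block, 34 mm high above the board, 35 mm thick, that carries a dial gauge (top at z = 75).
- fence (a point): Middle of the top edge of the fence's inner face (station 41.2, -117.5, 30): an aluminium strip 18 mm high above the board, 14 mm thick, along the board's +x side, in line with the inner face of the +x rail, from the mouth back to y = -235.
- cassette_center (a point): Centre, half-way up, of the white filter cassette: a flat slab 80 (its x) by 100 (its y) by 14 mm thick, about 0.2 kg, with a grey gridded window, both ends alike. It starts askew (up to 0.35 rad) on the board, off the fence, before the mouth, y roughly along the station's y. Home: station x about 0, y = 35, z = 19, its tail 15 mm out of the mouth.
- cassette: The same white cassette; origin at the centre of its underside, z up.
- bolt_knob (a point): Middle of the upright red knob on the bolt (16 mm across, 28 mm tall, from 25 to 53 mm above the bench). At bolt value 0 it is at station x = -66, y = -26; it moves to -x as the bolt is drawn back.
- bolt (a joint): Travel in m of the steel bolt (bar 78 by 14 by 12 mm, along station x at y = -26, in a channel with rims 10 and a bridge 17 mm above the board): 0 = fully shut, its nose behind the tail (4 mm gap when home), at station x = -2; up to 0.060 = drawn back. Starts at 0.046 or more, clear of the cassette's way. Shuts towards +x; stiff (about 2 N), stays where left.
- spare_center (a point): Bystander: centre of an orange-framed spent cassette, same size, on the bench.
- jar: Bystander: small white jar with a blue cap, 34 mm across, 42 mm high, standing on the station's board on the -x side of the holder; origin under its base.
- reagent: Bystander: amber bottle 68 mm across, 150 mm high; origin under its base.
- beaker: Bystander: glass beaker 70 mm across, 85 mm high; origin under its base.
- driver: Bystander: screwdriver lying on the bench.
- gauge: Bystander: loose black dial gauge lying face up, 64 mm across, 26 mm high; origin under it.
Mind the look-alikes: they are no part of the job. There is more than one size of the cassette; the job needs the middle-sized.

How it is judged (in metres and radians):
On the way:
1. the cassette is fully home in the holder, with the bolt still drawn back (y of cassette_center in the frame of station between 0.031 and 0.039 m and x of cassette_center in the frame of station between -0.004 and 0.004 m and z of cassette_center in the frame of station below 0.023 m and angle between the y axis of cassette and the y axis of station, either way round below 0.06 rad and angle between cassette's own z axis and vertical below 0.06 rad and value of joint bolt above 0.03 m), for 0.2 s.
At the end, for the whole second after the job is handed in: The cassette lies flat in the holder within 4 mm of the end stop, square to within 0.06 rad and at rest, and the bolt is shut to within 5 mm of its end of travel (y of cassette_center in the frame of station between 0.031 and 0.039 m and x of cassette_center in the frame of station between -0.004 and 0.004 m and z of cassette_center in the frame of station below 0.023 m and angle between the y axis of cassette and the y axis of station, either way round below 0.06 rad and angle between cassette's own z axis and vertical below 0.06 rad and value of joint bolt below 0.005 m and linear speed of cassette below 0.01 m/s); the robot touches nothing.
It fails at once if the cassette is lifted off the board (more than 12 mm) or tipped (more than 0.3 rad) (z of cassette_center in the frame of station above 0.031 m or angle between cassette's own z axis and vertical above 0.3 rad).
It fails at once if a bystander (spent cassette, jar, bottle, beaker, screwdriver, gauge) is moved more than 25 mm (distance of any of spare_center, jar, reagent, beaker, driver, gauge from where it was at the start of the episode above 0.025 m).
It also fails if it takes over 61 s, if anything falls off the work surface, if the arm or the gripper's body presses on something with over 40 N, if the wrist force passes 120 N, or if a joint passes its speed limit or range.

## Working session

There is one attempt and no reset: what is moved stays moved. The work goes in short steps, Python scripts to look and compute and a shell command to move; the robot and the scene stay as the last step left them, time stands still between calls to the robot, and variables do not carry over. Pictures are saved under pics/ and viewed, and the job is handed in when it is done.

```bash
ls; mkdir -p pics; python3 - <<'E'
from workcell import arm, vision, job
import cv2, json
for n in ("top","side"):
    im=vision.snapshot(n); cv2.imwrite(f"pics/{n}0.png",im[:,:,::-1])
    print(n,vision.camera_model(n))
    for t in ["station","mouth","end_stop","fence","cassette_center","cassette","bolt_knob","spare_center","jar"]:
        try: print(t,[(d["conf"],[round(v) for v in d["location"]]) for d in vision.tip_of(n,t)][:4])
        except Exception as e: print(t,e)
o=arm.get_obs(); print(o)
E
```

```text
pics
top {'K': array([[535.80639966,   0.        , 317.55426919],
       [  0.        , 535.80639966, 238.77833944],
       [  0.        ,   0.        ,   1.        ]]), 'k1': -0.1085098892449094, 'rvec': array([ 2.13700577, -2.18162497,  0.15602058]), 'tvec': array([   7.39712053,  560.12033673, 1495.39938412])}
station [(0.75, [594, 72, -1])]
mouth [(0.68, [596, 75, 12])]
end_stop [(0.95, [605, 154, 14]), (0.4, [515, 408, 5])]
fence [(0.7, [621, -45, 36]), (0.65, [416, -425, 5]), (0.43, [544, -65, 14]), (0.2, [512, 413, 5])]
cassette_center [(0.72, [347, -12, 7]), (0.71, [596, 73, -1]), (0.64, [550, -66, 20]), (0.62, [807, -52, 9])]
cassette [(0.77, [544, -63, 12]), (0.6, [808, -51, 1])]
bolt_knob [(0.69, [482, 61, 38])]
spare_center [(0.62, [518, 411, 6])]
jar [(0.51, [517, 411, 2]), (0.4, [494, 151, 10])]
side {'K': array([[442.98063972,   0.        , 319.81666608],
       [  0.        , 442.98063972, 238.05842843],
       [  0.        ,   0.        ,   1.        ]]), 'k1': -0.015876740916501934, 'rvec': array([ 0.9530151 , -2.52585535,  1.03395098]), 'tvec': array([454.80529881,
[... 591 characters left out ...]
   0.99628833, -0.01997877]), 'qvel': array([-0.00116153,  0.0002931 ,  0.00047877, -0.00102609, -0.00019803,
        0.00134642, -0.00150768]), 'tau': array([-3.71998440e-04, -5.63280416e+01,  1.22599281e+00, -1.93784630e+01,
        1.11035595e-02,  1.67691738e-03,  1.96877284e-05]), 'tcp_pos': array([ 178.91709109, -624.93783247,  231.34852041]), 'tcp_rot': array([[ 7.55010022e-05,  2.75175169e-01, -9.61394103e-01],
       [-7.96409032e-05, -9.61394101e-01, -2.75175175e-01],
       [-9.99999994e-01,  9.73422961e-05, -5.06710191e-05]]), 'contact_force': array([-0.82841739, -0.25826205,  0.84971617]), 'moment': array([ 0.03716429,  0.01384693, -0.00579601]), 'grip_width': 85.49309309339085}
```

View pics/top0.png

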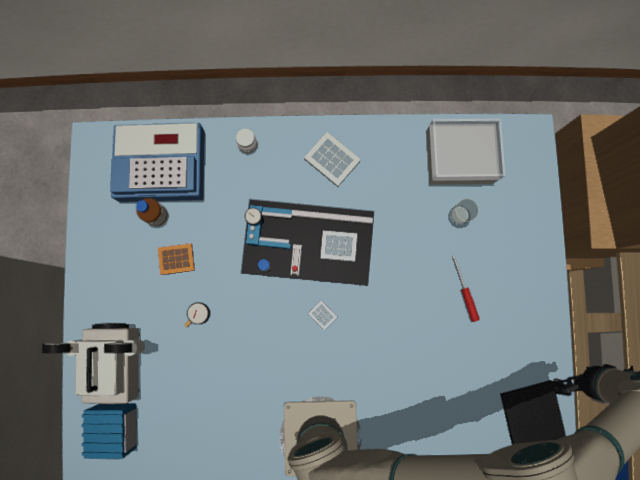

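View pics/side0.png

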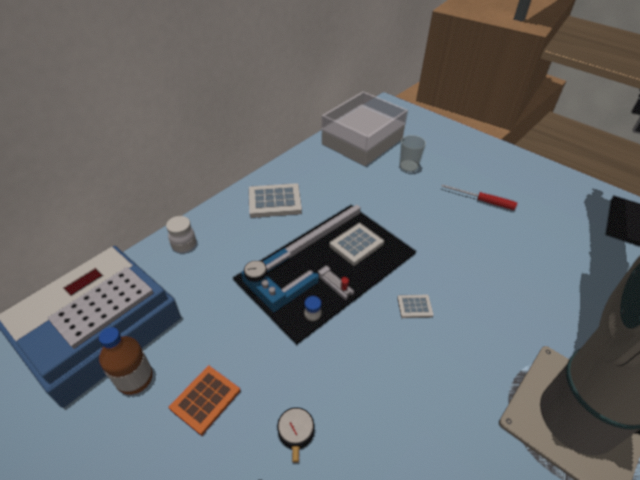

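```bash
python3 - <<'E'
import cv2
a=cv2.imread("pics/top0.png")[190:300,235:385]; cv2.imwrite("pics/topc.png",cv2.resize(a,None,fx=5.3,fy=5.3,interpolation=cv2.INTER_CUBIC))
a=cv2.imread("pics/side0.png")[195:345,225:425]; cv2.imwrite("pics/sidec.png",cv2.resize(a,None,fx=4,fy=4,interpolation=cv2.INTER_CUBIC))
E
```

```text
(no output)
```

View pics/topc.png

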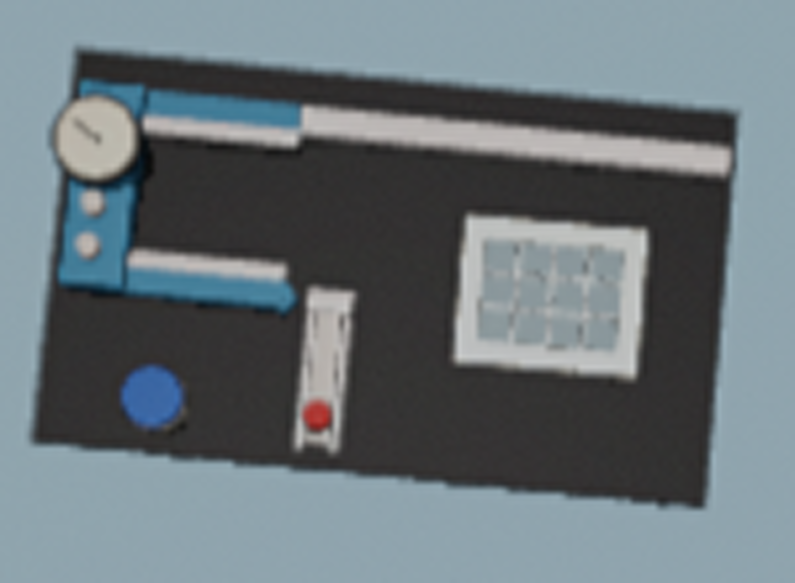

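View pics/sidec.png

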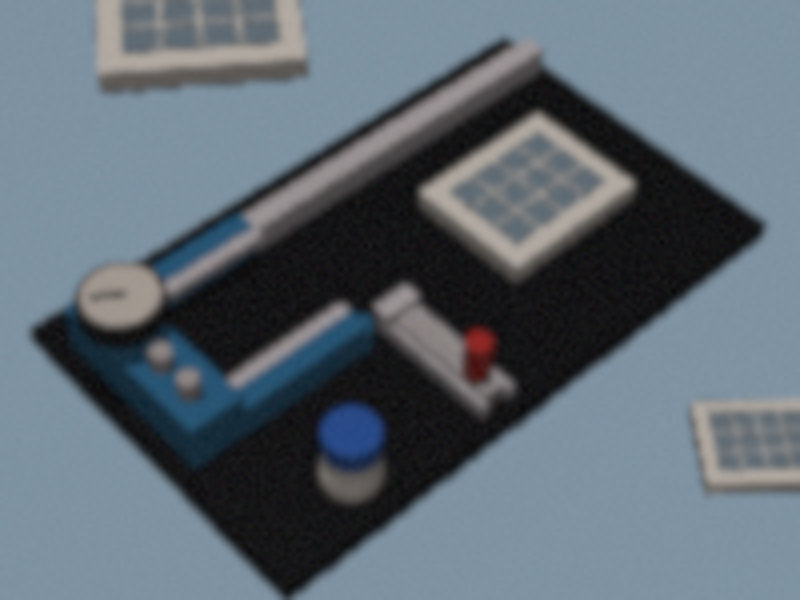

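```bash
cat > h.py <<'E'
import numpy as np, cv2
from workcell import arm, vision, job
from scipy.optimize import least_squares
CM={n:vision.camera_model(n) for n in("top","side")}
def proj(n,P):
    m=CM[n]; return cv2.projectPoints(np.asarray(P,float).reshape(-1,3),m['rvec'],m['tvec'],m['K'],np.array([m['k1'],0,0,0.]))[0].reshape(-1,2)
def back(n,px,z):
    m=CM[n]; u=cv2.undistortPoints(np.asarray(px,float).reshape(-1,1,2),m['K'],np.array([m['k1'],0,0,0.])).reshape(-1,2)
    R=cv2.Rodrigues(m['rvec'])[0]; c=-R.T@m['tvec']; d=np.c_[u,np.ones(len(u))]@R
    return c+d*((z-c[2])/d[:,2])[:,None]
def crop(px,x0,y0,f): return (np.asarray(px,float)+.5)/f-.5+[x0,y0]
def fit(obs,guess,L):  # obs: list (cam,pts px,local pts Nx3); returns x,y,th
    def r(p):
        c,s=np.cos(p[2]),np.sin(p[2]); out=[]
        for n,px,l in obs:
            l=np.asarray(l,float); w=np.c_[c*l[:,0]-s*l[:,1]+p[0], s*l[:,0]+c*l[:,1]+p[1], l[:,2]]
            out.append((proj(n,w)-px).ravel())
        return np.concatenate(out)
    s=least_squares(r,guess,x_scale=[10,10,.1]); return s.x, r(s.x).round(2)
def rect(w,h,z): return [(w,h,z),(w,-h,z),(-w,-h,z),(-w,h,z)]
E
cat > st.py <<'E'
import numpy as np
S=np.array([594,73,-.13])
E
python3 - <<'E'
from h import *
T=lambda p:crop(p,235,190,5.3); Sd=lambda p:crop(p,225,195,4)
bt=(T([(78,48),(737,112),(706,506),(33,440)]),[(80,130,12),(80,-240,12),(-140,-240,12),(-140,130,12)])
bs=(Sd([(764,228),(287,597),(35,332)]),[(-140,-240,12),(-140,130,12),(80,130,12)])
ct=(T([(468,214),(648,228),(637,379),(455,362)]),rect(40,50,26))
cs=(Sd([(538,112),(636,184),(518,266),(418,190)]),[(40,-50,26),(-40,-50,26),(-40,50,26),(40,50,26)])
g=[594,73,-.13]
for o in ([("top",*bt)],[("side",*bs)],[("top",*bt),("side",*bs)]): S,r=fit(o,g,0); print("st",S,r)
g=[544,-64,-.1]
for o in ([("top",*ct)],[("side",*cs)],[("top",*ct),("side",*cs)]): C,r=fit(o,g,0); print("ca",C,r)
def loc(p):
    c,s=np.cos(S[2]),np.sin(S[2]); d=np.asarray(p)[:2]-S[:2]; return np.array([c*d[0]+s*d[1],-s*d[0]+c*d[1]])
print(loc(C), C[2]-S[2])
k=back("top",T([(317,414)]),53); print("knob",k,loc(k[0]))
print("knob side",loc(back("side",Sd([(482,338)]),53)[0]))
print("jar",loc(back("top",T([(152,396)]),42)[0]))
E
```

```text
st [ 5.92499507e+02  7.48564940e+01 -1.17141931e-01] [-0.41 -0.27  0.65 -0.25  0.25  0.21 -0.48  0.26]
st [ 5.92184230e+02  7.85005048e+01 -1.18293153e-01] [ 1.37 -0.51  0.07 -0.21 -1.35  0.23]
st [ 5.92539037e+02  7.67439339e+01 -1.18088953e-01] [-1.02 -0.3   0.02 -0.18 -0.46  0.29 -1.17  0.21  1.63 -1.01  0.57 -0.91
 -0.85 -0.31]
ca [ 5.41292525e+02 -6.49253724e+01 -1.06054808e-01] [-0.29  0.2   0.24  0.51  0.22 -0.47 -0.17 -0.23]
ca [ 5.43122530e+02 -6.27160553e+01 -1.16234343e-01] [ 0.07 -0.03 -0.04 -0.4  -0.33  0.34  0.31  0.06]
ca [ 5.42479058e+02 -6.37124004e+01 -1.11783286e-01] [-0.64 -0.29 -0.12  0.22 -0.3  -0.79 -0.67 -0.74  0.41 -0.13  0.41 -0.58
  0.3   0.25  0.8   0.06]
[ -33.16352237 -145.37594071] 0.0063056671776184625
knob [[477.35610318  62.83233113  53.        ]] [-112.74176256  -27.38495804]
knob side [-110.58803595  -27.67105271]
jar [-111.00101448   61.80572051]
```

```bash
cat > st.py <<'E'
import numpy as np
from workcell import arm
S=np.array([592.5,76.5,-.118])
c,s=np.cos(S[2]),np.sin(S[2]); R=np.array([[c,-s],[s,c]])
def loc(p): return R.T@(np.asarray(p)[:2]-S[:2])
def w(p): return R@np.asarray(p,float)+S[:2]
def go(x=None,y=None,z=None):
    o=arm.get_obs(); p=o['tcp_pos']; l=loc(p); j=o['tcp_rot'][:2,1]; f=o['contact_force']
    print('t%.2f'%o['t'],'st',l.round(1),'z%.1f'%p[2],'jaw-st deg',round(np.degrees(np.arctan2(*(R.T@j)[::-1])),1),'F st',(R.T@f[:2]).round(1),f[2].round(1),'w%.1f'%o['grip_width'],'tilt',o['tcp_rot'][:,0].round(3))
    if x is not None:
        d=(np.r_[w((x,y)),z]-p)/25; print('travel',d.round(3), 'mm',np.linalg.norm(d*25).round(1))
E
python3 -m inch '{"travel":[[0.74,1.4,0],[1.48,2.8,0],[2.22,4.2,0],[2.96,5.6,0],[3.7,7,0]],"delta_rot":[[0,0,-0.4],[0,0,-0.8],[0,0,-1.2],[0,0,-1.6],[0,0,-2]],"claw":[0.55,0.55,0.55,0.55,0.55]}'
python3 -m inch '{"travel":[[0.74,1.4,0],[1.48,2.8,0],[2.22,4.2,0],[2.96,5.6,0],[3.7,7,0]],"delta_rot":[[0,0,-0.4],[0,0,-0.8],[0,0,-1.2],[0,0,-1.6],[0,0,-2]],"claw":[0.55,0.55,0.55,0.55,0.55]}'
python3 -c "
from st import *
go(-98,-145,100)"
```

```text
t: 1.42
tcp_pos: [272.0, -448.3, 231.5]
tcp_rot: [[0.001, 0.102, -0.995], [-0.0, -0.995, -0.102], [-1.0, 0.0, -0.0]]
contact_force: [1.5, -0.5, -0.2]
grip_width: 47.0
t: 1.83
tcp_pos: [365.2, -271.6, 231.8]
tcp_rot: [[0.001, -0.074, -0.997], [-0.001, -0.997, 0.074], [-1.0, 0.001, -0.001]]
contact_force: [1.0, -0.4, -0.1]
grip_width: 47.3
t1.83 st [-184.8 -372.5] z231.8 jaw-st deg -87.5 F st [ 1.1 -0.3] -0.1 w47.3 tilt [ 0.001 -0.001 -1.   ]
travel [ 4.517  8.627 -5.271] mm 276.8
```

```bash

python3 -m inch '{"travel":[[0.75,1.4,-0.4],[1.5,2.8,-0.8],[2.25,4.2,-1.2],[3.0,5.6,-1.6],[3.75,7,-2]],"delta_rot":[[0,0,-0.2],[0,0,-0.4],[0,0,-0.5],[0,0,-0.5],[0,0,-0.5]],"claw":[0.55,0.55,0.55,0.55,0.55]}'
python3 -m inch '{"travel":[[0.4,0.8,-0.5],[0.77,1.63,-1],[0.77,1.63,-1.6],[0.77,1.63,-2.2],[0.77,1.63,-2.6]],"delta_rot":[[0,0,0],[0,0,0],[0,0,0],[0,0,0],[0,0,0]],"claw":[0.55,0.55,0.55,0.55,0.55]}'
python3 - <<'E'
from st import *
go(-98,-145,16)
from h import *
a=vision.snapshot("side"); cv2.imwrite("pics/s1.png",cv2.resize(a[80:380,150:550,::-1],None,fx=2,fy=2))
E
```

```text
t: 2.25
tcp_pos: [459.8, -94.8, 181.7]
tcp_rot: [[0.002, -0.118, -0.993], [-0.001, -0.993, 0.118], [-1.0, 0.001, -0.002]]
contact_force: [1.4, -1.5, 1.0]
grip_width: 47.1
t: 2.67
tcp_pos: [479.0, -53.2, 115.6]
tcp_rot: [[0.001, -0.116, -0.993], [-0.001, -0.993, 0.116], [-1.0, 0.001, -0.001]]
contact_force: [-0.5, -0.3, 1.0]
grip_width: 46.9
t2.67 st [ -97.4 -142.2] z115.6 jaw-st deg -89.9 F st [-0.5 -0.4] 1.0 w46.9 tilt [ 0.001 -0.001 -1.   ]
travel [-0.036 -0.109 -3.984] mm 99.6
```

View pics/s1.png

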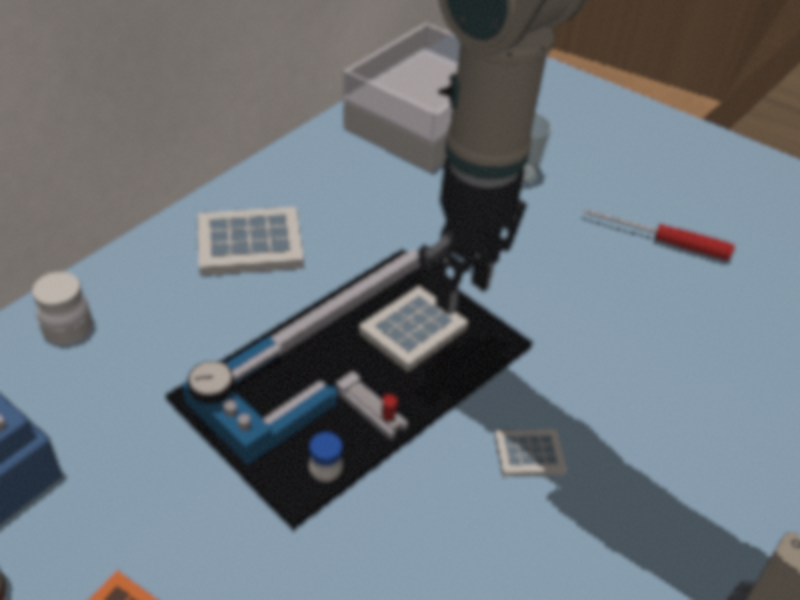

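Side view: the gripper hangs above the board; the middle-sized white cassette is at about (413,327) in the crop, and everything else is where it was. Descending on its -x side.

```bash

python3 -m inch '{"travel":[[-0.04,-0.1,-1.2],[-0.04,-0.1,-2.4],[-0.04,-0.1,-3.4],[-0.04,-0.1,-4],[-0.04,-0.1,-4]],"delta_rot":[[0,0,0],[0,0,0],[0,0,0],[0,0,0],[0,0,0]],"claw":[0.55,0.55,0.55,0.55,0.55]}'
python3 - <<'E'
from st import *
go(-76,-145,15)
from h import *
a=vision.snapshot("side"); cv2.imwrite("pics/s2.png",cv2.resize(a[180:330,275:475,::-1],None,fx=4,fy=4))
E
```

```text
t: 3.13
tcp_pos: [475.2, -55.9, 12.2]
tcp_rot: [[-0.006, -0.117, -0.993], [-0.0, -0.993, 0.117], [-1.0, 0.001, 0.006]]
contact_force: [-0.1, 0.7, -0.4]
grip_width: 47.2
t3.13 st [-100.9 -145.3] z12.2 jaw-st deg -90.0 F st [-0.1  0.7] -0.4 w47.2 tilt [-0.006 -0.    -1.   ]
travel [ 0.992 -0.107  0.112] mm 25.1
```

View pics/s2.png

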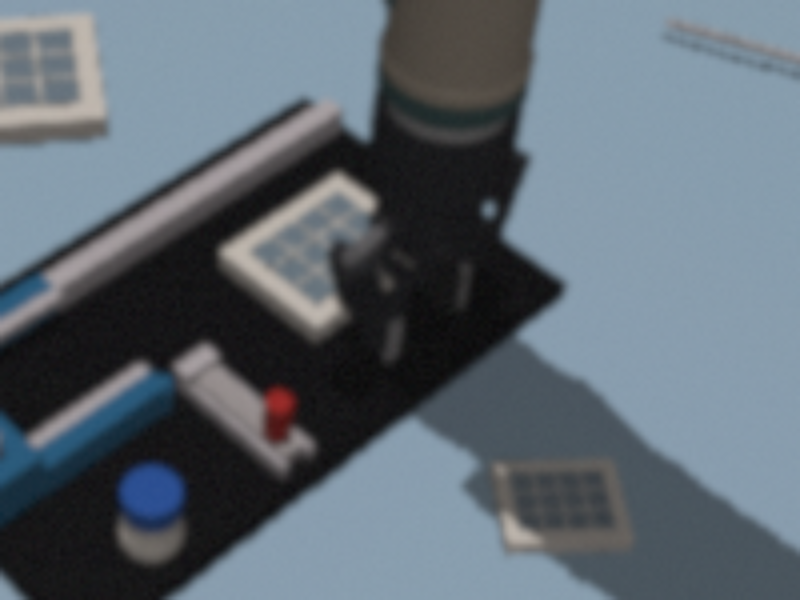

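```bash

python3 -m inch '{"travel":[[0.2,-0.02,0],[0.4,-0.05,0],[0.6,-0.07,0],[0.75,-0.09,0],[0.9,-0.105,0]],"delta_rot":[[0,0,0],[0,0,0],[0,0,0],[0,0,0],[0,0,0]],"claw":[0.55,0.55,0.55,0.55,0.55]}'
python3 -m inch '{"travel":[[0.16,-0.02,0],[0.32,-0.04,0],[0.48,-0.06,0],[0.64,-0.08,0],[0.8,-0.095,0]],"delta_rot":[[0,0,0],[0,0,0],[0,0,0],[0,0,0],[0,0,0]],"claw":[0.55,0.55,0.55,0.55,0.55]}'
python3 - <<'E'
from st import *
go(-50,-145,13)
from h import *
a=vision.snapshot("side"); cv2.imwrite("pics/s3.png",cv2.resize(a[180:330,275:475,::-1],None,fx=4,fy=4))
a=vision.snapshot("top"); cv2.imwrite("pics/t3.png",cv2.resize(a[190:300,235:385,::-1],None,fx=5.3,fy=5.3))
E
```

```text
t: 3.6
tcp_pos: [499.0, -58.6, 14.3]
tcp_rot: [[-0.004, -0.117, -0.993], [-0.0, -0.993, 0.117], [-1.0, 0.001, 0.004]]
contact_force: [-1.8, 0.3, 2.3]
grip_width: 47.0
t: 4.02
tcp_pos: [519.0, -61.1, 14.3]
tcp_rot: [[-0.004, -0.117, -0.993], [-0.0, -0.993, 0.117], [-1.0, 0.001, 0.004]]
contact_force: [-2.9, 0.2, 0.9]
grip_width: 47.0
t4.02 st [ -56.8 -145.3] z14.3 jaw-st deg -90.0 F st [-2.9 -0.1] 0.9 w47.0 tilt [-0.004 -0.    -1.   ]
travel [ 0.271 -0.021 -0.052] mm 6.9
```

View pics/s3.png

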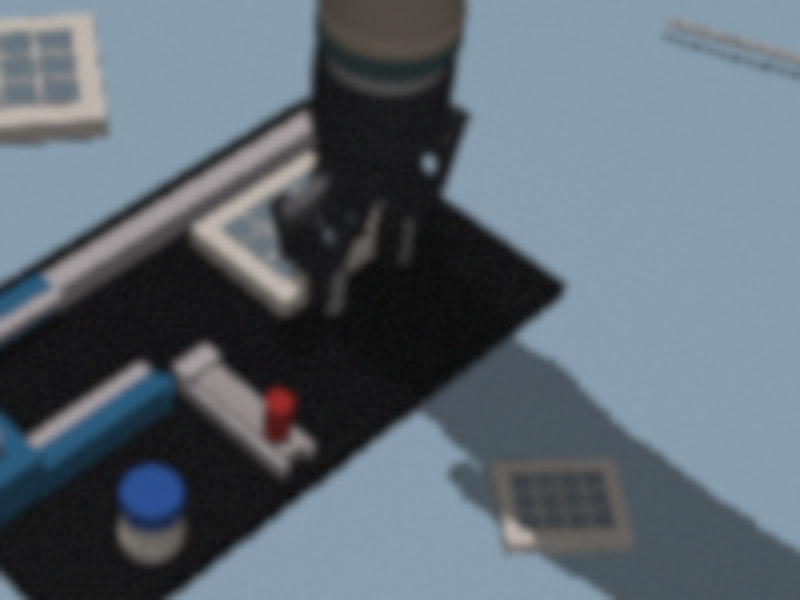

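View pics/t3.png

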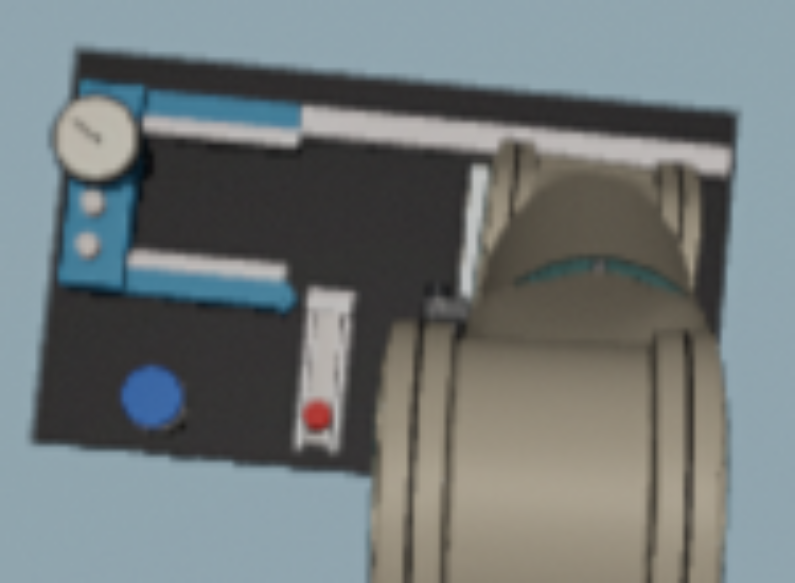

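The side crop shows the cassette (left edge at ~(245,260)) sliding towards the fence, with the pads at (345,290) on its edge. Top crop: a little fence gap is left at ~(478,160). I'll continue until the force rises.

```bash

python3 -m inch '{"travel":[[0.08,-0.01,0],[0.16,-0.02,0],[0.22,-0.025,0],[0.27,-0.03,0],[0.27,-0.03,0]],"delta_rot":[[0,0,0],[0,0,0],[0,0,0],[0,0,0],[0,0,0]],"claw":[0.55,0.55,0.55,0.55,0.55]}'
python3 -m inch '{"travel":[[0.04,-0.005,0],[0.08,-0.01,0],[0.12,-0.015,0],[0.12,-0.015,0]],"delta_rot":[[0,0,0],[0,0,0],[0,0,0],[0,0,0]],"claw":[0.55,0.55,0.55,0.55]}'
python3 -c "
from st import *
go()"
```

```text
t: 4.53
tcp_pos: [528.0, -62.0, 14.4]
tcp_rot: [[-0.0, -0.117, -0.993], [-0.001, -0.993, 0.117], [-1.0, 0.001, 0.0]]
contact_force: [0.6, -0.7, 0.9]
grip_width: 47.0
t: 4.87
tcp_pos: [529.0, -62.2, 14.2]
tcp_rot: [[-0.004, -0.117, -0.993], [-0.0, -0.993, 0.117], [-1.0, 0.001, 0.004]]
contact_force: [-5.5, 0.1, 4.4]
grip_width: 46.7
t4.87 st [ -46.7 -145.2] z14.2 jaw-st deg -90.0 F st [-5.5 -0.5] 4.4 w46.7 tilt [-0.004 -0.    -1.   ]
```

```bash

python3 -m inch '{"travel":[[0.06,-0.007,0],[0.12,-0.015,0],[0.16,-0.02,0],[0.16,-0.02,0]],"delta_rot":[[0,0,0],[0,0,0],[0,0,0],[0,0,0]],"claw":[0.55,0.55,0.55,0.55]}'
python3 -m inch '{"travel":[[-0.2,0.024,0],[-0.5,0.06,0],[-0.9,0.1,0.2],[-1.2,0.14,1],[-1.2,0.14,2]],"delta_rot":[[0,0,0],[0,0,0],[0,0,0],[0,0,0],[0,0,0]],"claw":[0.55,0.55,0.55,0.55,0.55]}'
python3 -c "
from st import *
go(1,-224,100)"
```

```text
t: 5.2
tcp_pos: [529.0, -62.2, 14.0]
tcp_rot: [[-0.012, -0.117, -0.993], [0.001, -0.993, 0.117], [-1.0, 0.001, 0.012]]
contact_force: [-8.8, 0.8, 8.4]
grip_width: 46.9
t: 5.62
tcp_pos: [496.4, -58.5, 63.1]
tcp_rot: [[-0.016, -0.117, -0.993], [0.001, -0.993, 0.117], [-1.0, 0.001, 0.016]]
contact_force: [-0.7, -0.4, -1.3]
grip_width: 46.8
t5.62 st [ -79.5 -145.3] z63.1 jaw-st deg -90.0 F st [-0.7 -0.4] -1.3 w46.8 tilt [-0.016  0.001 -1.   ]
travel [ 2.827 -3.504  1.475] mm 118.5
```

```bash

python3 -m inch '{"travel":[[0.3,-0.5,0.5],[0.6,-1,1],[0.9,-1.5,1.5],[1.2,-2,1.5],[1.6,-2.4,1.5]],"delta_rot":[[0,0,1.4],[0,0,2.8],[0,0,4.2],[0,0,5.6],[0,0,7]],"claw":[0.4,0.4,0.4,0.4,0.4]}'
python3 -m inch '{"travel":[[0.3,-0.3,0],[0.6,-0.6,0],[0.9,-0.8,0],[1.2,-1,0],[1.2,-1.1,0]],"delta_rot":[[0,0,1.4],[0,0,2.8],[0,0,4.2],[0,0,5.6],[0,0,7]],"claw":[0.4,0.4,0.4,0.4,0.4]}'
python3 -m inch '{"travel":[[0,0,0],[0,0,0],[0,0,0],[0,0,0]],"delta_rot":[[0,0,1.4],[0,0,2.8],[0,0,4],[0,0,4]],"claw":[0.4,0.4,0.4,0.4]}'
python3 - <<'E'
from st import *
go(1,-224,13)
from h import *
a=vision.snapshot("side"); cv2.imwrite("pics/s4.png",cv2.resize(a[180:330,275:475,::-1],None,fx=4,fy=4,interpolation=cv2.INTER_CUBIC))
a=vision.snapshot("top"); cv2.imwrite("pics/t4.png",cv2.resize(a[190:300,235:385,::-1],None,fx=5.3,fy=5.3,interpolation=cv2.INTER_CUBIC))
E
```

```text
t: 6.03
tcp_pos: [538.0, -119.9, 101.9]
tcp_rot: [[-0.01, 0.478, -0.878], [-0.01, -0.878, -0.478], [-1.0, 0.004, 0.013]]
contact_force: [-0.1, 0.2, -0.3]
grip_width: 34.3
t: 6.45
tcp_pos: [570.6, -148.4, 102.1]
tcp_rot: [[0.003, 0.898, -0.441], [-0.014, -0.441, -0.898], [-1.0, 0.008, 0.011]]
contact_force: [0.1, -0.2, -0.1]
grip_width: 34.4
t: 6.78
tcp_pos: [571.2, -148.7, 102.1]
tcp_rot: [[0.009, 0.994, -0.105], [-0.012, -0.105, -0.994], [-1.0, 0.01, 0.011]]
contact_force: [0.5, -0.6, 0.0]
grip_width: 34.2
t6.78 st [   5.4 -226.1] z102.1 jaw-st deg 0.7 F st [ 0.6 -0.6] 0.0 w34.2 tilt [ 0.009 -0.012 -1.   ]
travel [-0.164  0.105 -3.564] mm 89.2
```

View pics/s4.png

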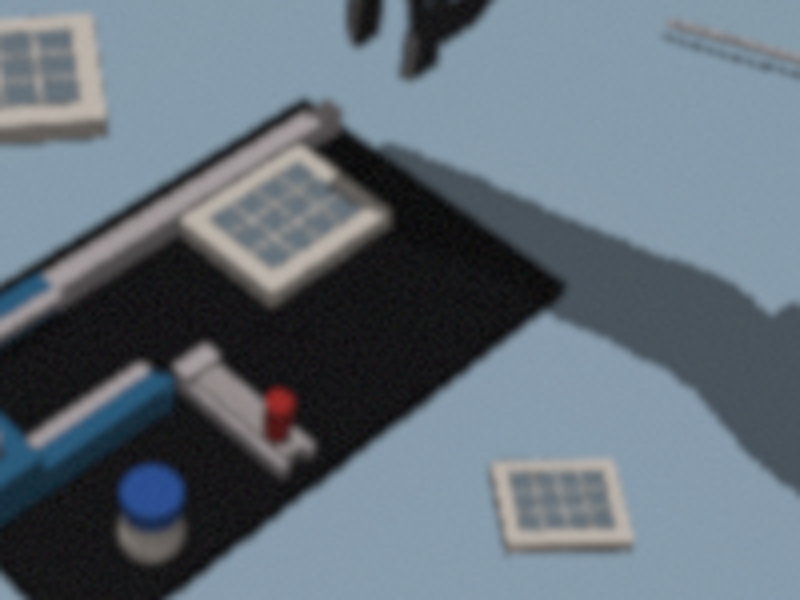

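View pics/t4.png

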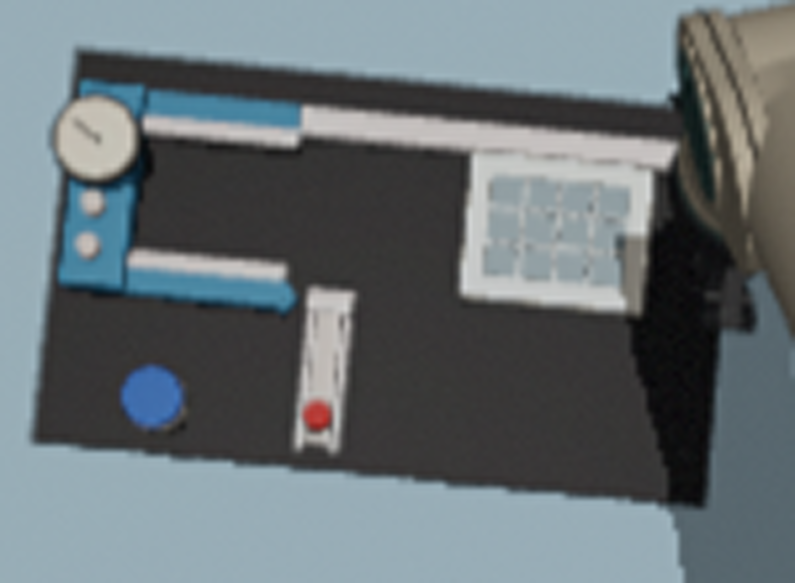

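Both crops show the cassette square against the fence (top crop: edges at (470,155)-(655,170)). Its tail is at x≈650 and the fingers are behind it. Descending behind the tail.

```bash

python3 -m inch '{"travel":[[-0.16,0.0,-0.8],[-0.16,0.0,-1.8],[-0.16,0.0,-2.8],[-0.16,0.0,-3.5],[-0.16,0.0,-3.55]],"delta_rot":[[0.14,0.1,-0.14],[0.14,0.1,-0.14],[0.14,0.1,-0.14],[0.14,0.1,-0.14],[0.14,0.1,-0.14]],"claw":[0.4,0.4,0.4,0.4,0.4]}'
python3 - <<'E'
from st import *
go(1,-180,13)
E
```

```text
t: 7.3
tcp_pos: [567.4, -148.4, 11.8]
tcp_rot: [[-0.0, 0.992, -0.125], [0.0, -0.125, -0.992], [-1.0, -0.0, -0.0]]
contact_force: [-0.4, 1.0, 1.0]
grip_width: 34.3
t7.30 st [   1.5 -226.3] z11.8 jaw-st deg -0.4 F st [-0.5  1. ] 1.0 w34.3 tilt [-0.  0. -1.]
travel [0.197 1.843 0.049] mm 46.4
```

```bash

python3 -m inch '{"travel":[[0.02,0.2,0.05],[0.045,0.4,0.05],[0.07,0.58,0.05],[0.09,0.74,0.05],[0.105,0.9,0.05]],"delta_rot":[[0,0,0],[0,0,0],[0,0,0],[0,0,0],[0,0,0.08]],"claw":[0.4,0.4,0.4,0.4,0.4]}'
python3 -m inch '{"travel":[[0.024,0.2,0],[0.047,0.4,0],[0.07,0.6,0],[0.095,0.8,0],[0.12,1,0]],"delta_rot":[[0,0,0],[0,0,0],[0,0,0],[0,0,0],[0,0,0]],"claw":[0.4,0.4,0.4,0.4,0.4]}'
python3 - <<'E'
from st import *
go(1,-140,13)
E
```

```text
t: 7.72
tcp_pos: [570.3, -125.7, 13.5]
tcp_rot: [[0.0, 0.993, -0.118], [-0.001, -0.118, -0.993], [-1.0, 0.0, 0.001]]
contact_force: [0.4, -1.7, 0.4]
grip_width: 34.2
t: 8.13
tcp_pos: [573.4, -100.8, 13.8]
tcp_rot: [[0.0, 0.993, -0.118], [-0.001, -0.118, -0.993], [-1.0, 0.001, 0.001]]
contact_force: [0.1, -1.7, 1.5]
grip_width: 34.2
t8.13 st [   1.9 -178.3] z13.8 jaw-st deg -0.0 F st [ 0.3 -1.6] 1.5 w34.2 tilt [ 0.    -0.001 -1.   ]
travel [ 0.143  1.525 -0.03 ] mm 38.3
```

```bash

python3 -m inch '{"travel":[[0.024,0.22,0],[0.05,0.44,0],[0.075,0.66,0],[0.1,0.88,0],[0.13,1.1,0]],"delta_rot":[[0,0,0],[0,0,0],[0,0,0],[0,0,0],[0,0,0]],"claw":[0.4,0.4,0.4,0.4,0.4]}'
python3 -m inch '{"travel":[[0.024,0.2,0],[0.047,0.4,0],[0.07,0.6,0],[0.095,0.8,0],[0.12,1,0]],"delta_rot":[[0,0,0],[0,0,0],[0,0,0],[0,0,0],[0,0,0]],"claw":[0.4,0.4,0.4,0.4,0.4]}'
python3 - <<'E'
from st import *
go(1,-26,13)
from h import *
a=vision.snapshot("side"); cv2.imwrite("pics/s5.png",cv2.resize(a[180:330,225:425,::-1],None,fx=4,fy=4,interpolation=cv2.INTER_CUBIC))
a=vision.snapshot("top"); cv2.imwrite("pics/t5.png",cv2.resize(a[190:300,235:385,::-1],None,fx=5.3,fy=5.3,interpolation=cv2.INTER_CUBIC))
E
```

```text
t: 8.55
tcp_pos: [576.6, -72.8, 13.7]
tcp_rot: [[0.0, 0.993, -0.118], [-0.001, -0.118, -0.993], [-1.0, 0.0, 0.001]]
contact_force: [-0.7, -2.4, 1.9]
grip_width: 34.6
t: 8.97
tcp_pos: [579.7, -47.4, 13.7]
tcp_rot: [[0.0, 0.993, -0.118], [-0.002, -0.118, -0.993], [-1.0, 0.0, 0.002]]
contact_force: [-0.1, -1.1, 2.1]
grip_width: 34.3
t8.97 st [   1.8 -124.5] z13.7 jaw-st deg -0.0 F st [ 0.1 -1.1] 2.1 w34.3 tilt [ 0.    -0.002 -1.   ]
travel [ 0.43   3.917 -0.03 ] mm 98.5
```

View pics/s5.png

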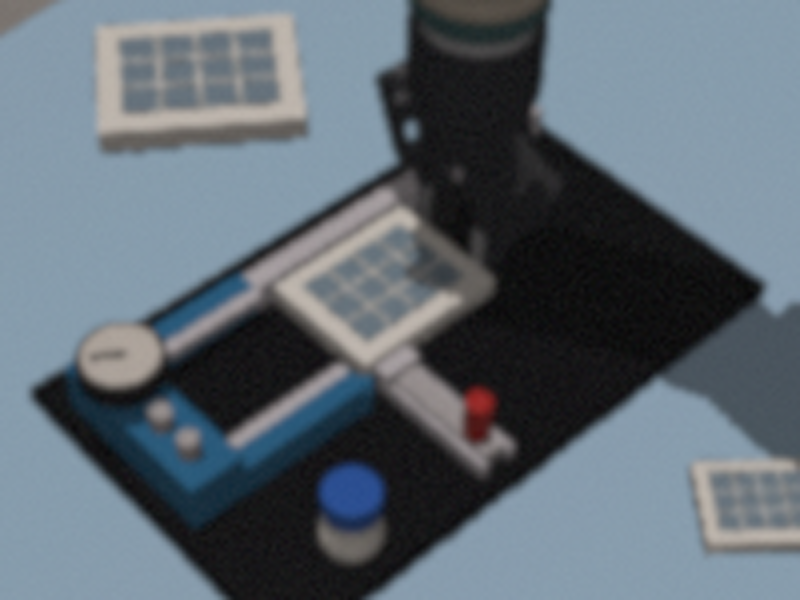

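View pics/t5.png

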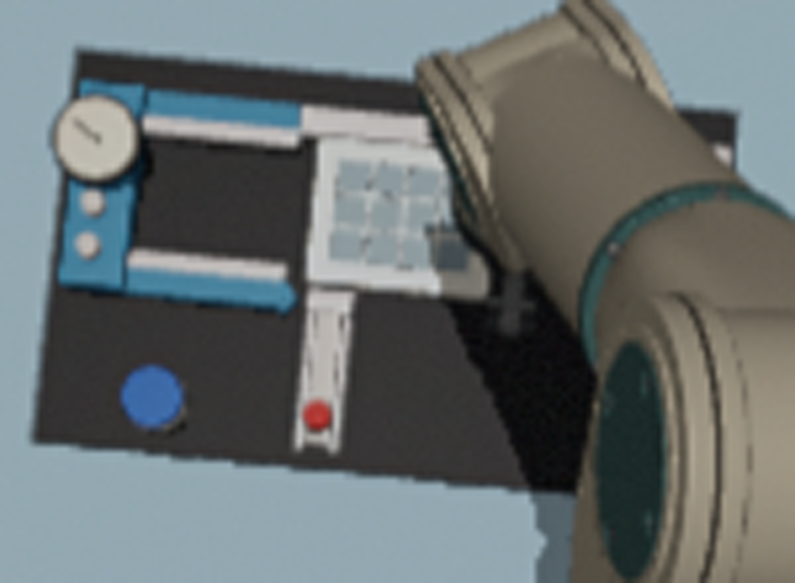

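The cassette is square, flush along the fence, and its leading edge is just short of the mouth (top crop x≈312; side crop (275,290)-(365,365)). I'll keep pushing.

```bash

python3 -m inch '{"travel":[[0.024,0.2,0],[0.047,0.4,0],[0.07,0.6,0],[0.095,0.8,0],[0.12,1,0]],"delta_rot":[[0,0,0],[0,0,0],[0,0,0],[0,0,0],[0,0,0]],"claw":[0.4,0.4,0.4,0.4,0.4]}'
python3 -m inch '{"travel":[[0.024,0.2,0],[0.047,0.4,0],[0.07,0.6,0],[0.095,0.8,0],[0.12,1,0]],"delta_rot":[[0,0,0],[0,0,0],[0,0,0],[0,0,0],[0,0,0]],"claw":[0.4,0.4,0.4,0.4,0.4]}'
python3 - <<'E'
from st import *
go(1,-26,13)
E
```

```text
t: 9.48
tcp_pos: [582.8, -19.8, 13.6]
tcp_rot: [[0.0, 0.993, -0.116], [0.001, -0.116, -0.993], [-1.0, 0.0, -0.001]]
contact_force: [-0.5, -0.5, -1.0]
grip_width: 34.1
t: 9.9
tcp_pos: [585.8, 5.6, 13.6]
tcp_rot: [[0.0, 0.993, -0.116], [0.001, -0.116, -0.993], [-1.0, 0.0, -0.001]]
contact_force: [0.4, -1.3, -0.3]
grip_width: 34.1
t9.90 st [  1.7 -71.1] z13.6 jaw-st deg 0.1 F st [ 0.6 -1.3] -0.3 w34.1 tilt [ 0.     0.001 -1.   ]
travel [ 0.184  1.797 -0.023] mm 45.2
```

```bash

python3 -m inch '{"travel":[[0.024,0.2,0],[0.047,0.4,0],[0.07,0.6,0],[0.095,0.8,0],[0.12,1,0]],"delta_rot":[[0,0,0],[0,0,0],[0,0,0],[0,0,0],[0,0,0]],"claw":[0.4,0.4,0.4,0.4,0.4]}'
python3 -m inch '{"travel":[[0.012,0.12,0],[0.03,0.24,0],[0.04,0.35,0],[0.055,0.45,0],[0.06,0.5,0]],"delta_rot":[[0,0,0],[0,0,0],[0,0,0],[0,0,0],[0,0,0]],"claw":[0.4,0.4,0.4,0.4,0.4]}'
python3 - <<'E'
from st import *
go(1,-26,13)
E
```

```text
t: 10.32
tcp_pos: [588.9, 31.1, 13.6]
tcp_rot: [[0.0, 0.993, -0.116], [0.0, -0.116, -0.993], [-1.0, 0.0, -0.0]]
contact_force: [-0.5, -2.1, 0.3]
grip_width: 34.2
t: 10.73
tcp_pos: [590.5, 44.0, 13.6]
tcp_rot: [[0.001, 0.993, -0.116], [0.001, -0.116, -0.993], [-1.0, 0.0, -0.001]]
contact_force: [0.0, -2.0, 0.2]
grip_width: 34.7
t10.73 st [  1.8 -32.5] z13.6 jaw-st deg 0.1 F st [ 0.3 -1.9] 0.2 w34.7 tilt [ 0.001  0.001 -1.   ]
travel [-0.001  0.261 -0.023] mm 6.6
```

```bash

python3 -m inch '{"travel":[[0.007,0.06,0],[0.014,0.12,0],[0.02,0.18,0],[0.027,0.23,0],[0.027,0.23,0]],"delta_rot":[[0,0,0],[0,0,0],[0,0,0],[0,0,0],[0,0,0]],"claw":[0.4,0.4,0.4,0.4,0.4]}'
python3 -m inch '{"travel":[[0.005,0.05,0],[0.01,0.1,0],[0.015,0.14,0],[0.015,0.14,0]],"delta_rot":[[0,0,0],[0,0,0],[0,0,0],[0,0,0]],"claw":[0.4,0.4,0.4,0.4]}'
python3 - <<'E'
from st import *
go(1,-26,13)
from h import *
a=vision.snapshot("side"); cv2.imwrite("pics/s6.png",cv2.resize(a[180:330,225:425,::-1],None,fx=4,fy=4,interpolation=cv2.INTER_CUBIC))
E
```

```text
t: 11.15
tcp_pos: [591.1, 49.7, 13.6]
tcp_rot: [[0.0, 0.993, -0.116], [0.0, -0.116, -0.993], [-1.0, 0.0, -0.0]]
contact_force: [-1.2, -2.0, -0.4]
grip_width: 34.3
t: 11.48
tcp_pos: [591.0, 49.7, 13.6]
tcp_rot: [[-0.001, 0.993, -0.118], [-0.004, -0.118, -0.993], [-1.0, -0.001, 0.004]]
contact_force: [-1.5, -7.1, 3.2]
grip_width: 34.2
t11.48 st [  1.6 -26.8] z13.6 jaw-st deg -0.0 F st [-0.6 -7.3] 3.2 w34.2 tilt [-0.001 -0.004 -1.   ]
travel [-0.022  0.034 -0.024] mm 1.2
```

View pics/s6.png

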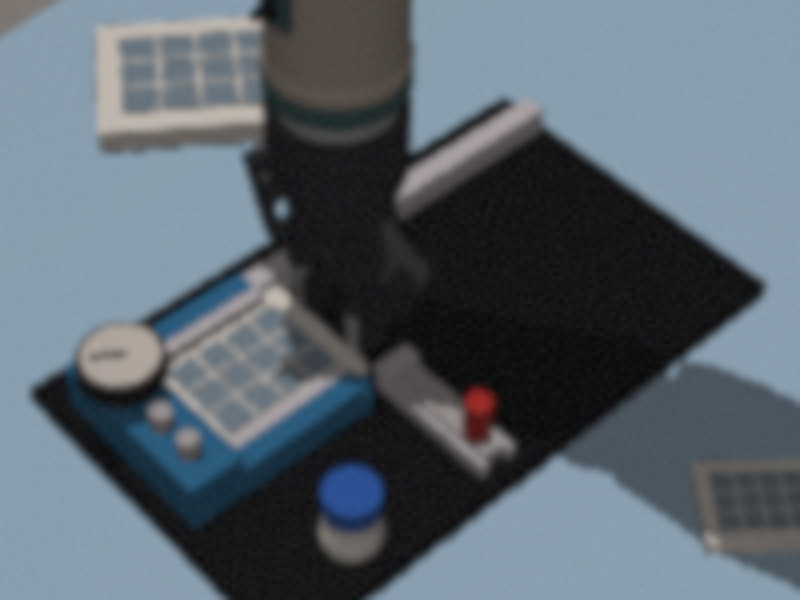

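The cassette fills the holder, with its head against the end stop (side crop edge (165,370)-(240,440)) and its tail at ~(320,330). The push stalled at 7 N. One firmer nudge to confirm, then back off and look.

```bash

python3 -m inch '{"travel":[[0.01,0.08,0],[0.02,0.16,0],[0.025,0.22,0],[0.025,0.22,0],[0.025,0.22,0]],"delta_rot":[[0,0,0],[0,0,0],[0,0,0],[0,0,0],[0,0,0]],"claw":[0.4,0.4,0.4,0.4,0.4]}'
python3 -c "
from st import *
go()"
python3 -m inch '{"travel":[[-0.03,-0.25,0],[-0.09,-0.75,0],[-0.18,-1.5,0],[-0.25,-2.1,0.8],[-0.3,-2.5,2]],"delta_rot":[[0,0,0],[0,0,0],[0,0,0],[0,0,0],[0,0,0]],"claw":[0.4,0.4,0.4,0.4,0.4]}'
python3 -m inch '{"travel":[[-0.1,-1,0.8],[-0.2,-2,1.6],[-0.3,-3,2],[-0.4,-4,2],[-0.4,-4,2]],"delta_rot":[[0,0,0],[0,0,0],[0,0,0],[0,0,0],[0,0,0]],"claw":[0,0,0,0,0]}'
python3 - <<'E'
from st import *
go(-128,-26,100)
from h import *
a=vision.snapshot("side"); cv2.imwrite("pics/s7.png",cv2.resize(a[180:330,225:425,::-1],None,fx=4,fy=4,interpolation=cv2.INTER_CUBIC))
a=vision.snapshot("top"); cv2.imwrite("pics/t7.png",cv2.resize(a[190:300,235:385,::-1],None,fx=5.3,fy=5.3,interpolation=cv2.INTER_CUBIC))
for n in("side","top"):
  for d in vision.tip_of(n,"cassette_center")+vision.tip_of(n,"bolt_knob"): print(n,round(d['conf'],2),np.round(d['location']),loc(d['location']).round(1))
E
```

```text
t: 11.95
tcp_pos: [590.9, 49.7, 13.6]
tcp_rot: [[-0.004, 0.993, -0.12], [-0.011, -0.121, -0.993], [-1.0, -0.002, 0.012]]
contact_force: [-0.8, -10.7, 3.2]
grip_width: 34.5
t11.95 st [  1.6 -26.8] z13.6 jaw-st deg -0.2 F st [  0.5 -10.7] 3.2 w34.5 tilt [-0.004 -0.011 -1.   ]
t: 12.37
tcp_pos: [580.8, -14.5, 61.5]
tcp_rot: [[-0.01, 0.993, -0.121], [-0.011, -0.121, -0.993], [-1.0, -0.008, 0.012]]
contact_force: [0.0, -0.2, 0.4]
grip_width: 34.3
t: 12.78
tcp_pos: [570.2, -121.8, 112.1]
tcp_rot: [[-0.009, 0.992, -0.129], [-0.015, -0.129, -0.992], [-1.0, -0.007, 0.016]]
contact_force: [-0.2, -0.2, -0.7]
grip_width: 0.1
t12.78 st [   1.2 -199.5] z112.1 jaw-st deg -0.7 F st [-0.2 -0.2] -0.7 w0.1 tilt [-0.009 -0.015 -1.   ]
travel [-4.316  7.502 -0.483] mm 216.7
side 0.72 [348. -11.   5.] [-232.1 -115.8]
side 0.71 [597. 112.  18.] [ 0.7 35.4]
side 0.67 [514. 406.   9.] [-116.7  318.4]
side 0.66 [479.  65.  41.] [-111.1  -24.6]
side 0.33 [358. 348.  -0.] [-264.9  242.4]
side 0.51 [483.  63.  43.] [-107.3  -26.2]
top 0.92 [809. -51.  10.] [ 229.8 -101.2]
top 0.59 [602. 112.  21.] [ 5.6 36. ]
top 0.55 [346. -13.   5.] [-233.7 -118. ]
top 0.66 [481.  62.  40.] [-108.6  -27.4]
top 0.31 [594.  73.   9.] [ 2.3 -3.2]
```

View pics/s7.png

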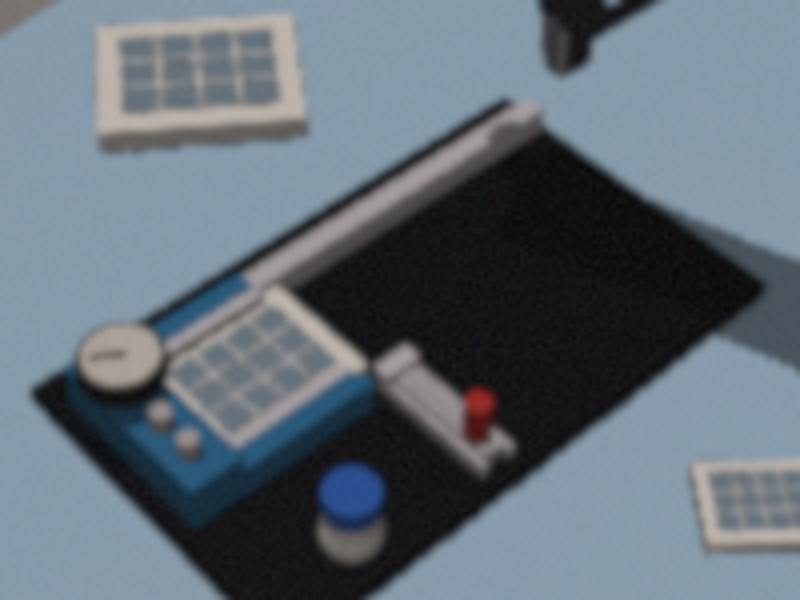

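View pics/t7.png

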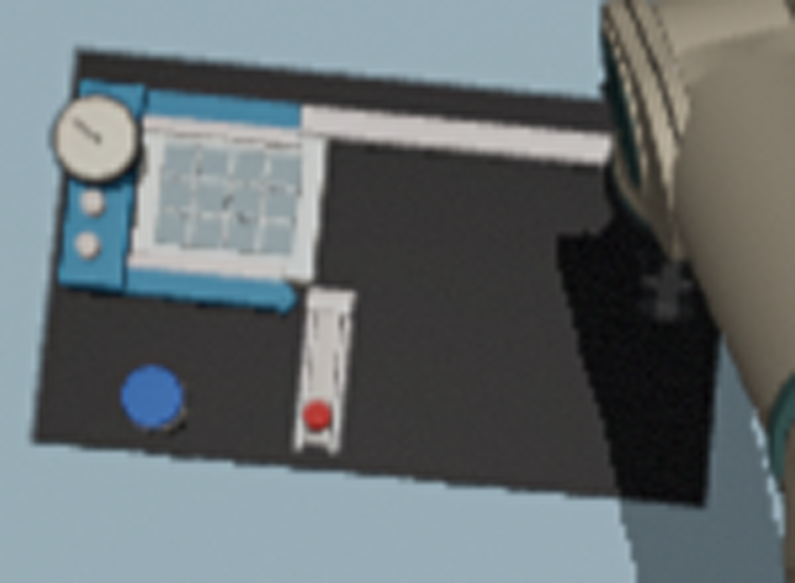

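Cassette home (side crop tail edge (275,290)-(365,365), networks give y≈35.5), bolt still back with the knob at ~(-111,-27) mm. Now I move the closed fingers behind the knob.

```bash

python3 -m inch '{"travel":[[-0.8,1.2,0],[-1.6,2.4,0],[-2.4,3.6,0],[-3.2,4.8,0],[-4,6,0]],"delta_rot":[[0.1,-0.05,0.1],[0.17,-0.1,0.14],[0.17,-0.1,0.14],[0.17,-0.1,0.14],[0.17,-0.1,0.14]],"claw":[0,0,0,0,0]}'
python3 -m inch '{"travel":[[-0.6,0.9,0],[-1,1.55,0],[-1,1.55,0]],"delta_rot":[[0,0,0],[0,0,0],[0,0,0]],"claw":[0,0,0]}'
python3 - <<'E'
from st import *
go(-145,-27,36)
E
```

```text
t: 13.5
tcp_pos: [469.7, 39.9, 111.2]
tcp_rot: [[-0.001, 0.994, -0.105], [0.006, -0.105, -0.994], [-1.0, -0.002, -0.006]]
contact_force: [-0.3, 0.7, 0.1]
grip_width: 0.1
t: 13.75
tcp_pos: [441.9, 84.1, 111.4]
tcp_rot: [[-0.003, 0.995, -0.095], [0.008, -0.095, -0.995], [-1.0, -0.003, -0.008]]
contact_force: [-0.2, 0.4, 0.6]
grip_width: -0.1
t13.75 st [-150.5  -10.2] z111.4 jaw-st deg 1.3 F st [-0.2  0.4] 0.6 w-0.1 tilt [-0.003  0.008 -1.   ]
travel [ 0.139 -0.693 -3.014] mm 77.4
```

```bash

python3 -m inch '{"travel":[[0.07,-0.4,0],[0.1,-0.69,-0.5],[0.1,-0.69,-1.5],[0.1,-0.69,-2.5],[0.1,-0.69,-3]],"delta_rot":[[-0.09,-0.03,-0.26],[-0.09,-0.03,-0.26],[-0.09,-0.03,-0.26],[-0.09,-0.03,-0.26],[-0.09,-0.03,-0.26]],"claw":[0,0,0,0,0]}'
python3 - <<'E'
from st import *
go(-120,-27,36)
from h import *
a=vision.snapshot("side"); cv2.imwrite("pics/s8.png",cv2.resize(a[180:330,225:425,::-1],None,fx=4,fy=4,interpolation=cv2.INTER_CUBIC))
E
```

```text
t: 14.17
tcp_pos: [444.3, 65.4, 34.4]
tcp_rot: [[-0.001, 0.993, -0.12], [-0.001, -0.12, -0.993], [-1.0, -0.001, 0.001]]
contact_force: [-0.2, -0.9, -0.3]
grip_width: -0.1
t14.17 st [-145.9  -28.5] z34.4 jaw-st deg -0.1 F st [-0.1 -0.9] -0.3 w-0.1 tilt [-0.001 -0.001 -1.   ]
travel [ 1.034 -0.061  0.064] mm 26.0
```

View pics/s8.png

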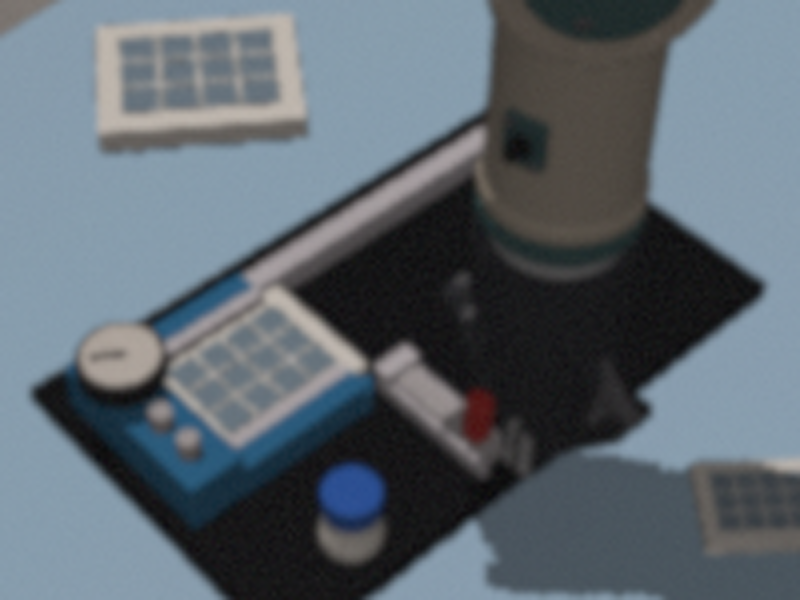

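The closed fingertips at ~(515,445) stand just behind the knob at (480,415). Pushing towards +x.

```bash

python3 -m inch '{"travel":[[0.16,0.02,0.04],[0.36,-0.0,0.04],[0.56,-0.02,0.04],[0.76,-0.05,0.04],[0.95,-0.07,0.04]],"delta_rot":[[0,0,0],[0,0,0],[0,0,0],[0,0,0],[0,0,0]],"claw":[0,0,0,0,0]}'
python3 -m inch '{"travel":[[0.18,-0.02,0],[0.36,-0.04,0],[0.54,-0.06,0],[0.7,-0.08,0],[0.85,-0.1,0]],"delta_rot":[[0,0,0],[0,0,0],[0,0,0],[0,0,0],[0,0,0]],"claw":[0,0,0,0,0]}'
python3 - <<'E'
from st import *
go(-90,-27,36)
from h import *
a=vision.snapshot("side"); cv2.imwrite("pics/s9.png",cv2.resize(a[180:330,225:425,::-1],None,fx=4,fy=4,interpolation=cv2.INTER_CUBIC))
E
```

```text
t: 14.63
tcp_pos: [467.6, 63.5, 34.8]
tcp_rot: [[-0.004, 0.993, -0.12], [-0.001, -0.12, -0.993], [-1.0, -0.003, 0.001]]
contact_force: [-2.3, 0.8, -0.2]
grip_width: -0.2
t: 15.05
tcp_pos: [489.4, 60.8, 35.0]
tcp_rot: [[-0.003, 0.993, -0.12], [-0.001, -0.12, -0.993], [-1.0, -0.003, 0.001]]
contact_force: [-2.5, 0.9, 2.4]
grip_width: -0.1
t15.05 st [-100.5  -27.7] z35.0 jaw-st deg -0.1 F st [-2.6  0.6] 2.4 w-0.1 tilt [-0.003 -0.001 -1.   ]
travel [ 0.421 -0.022  0.04 ] mm 10.6
```

View pics/s9.png

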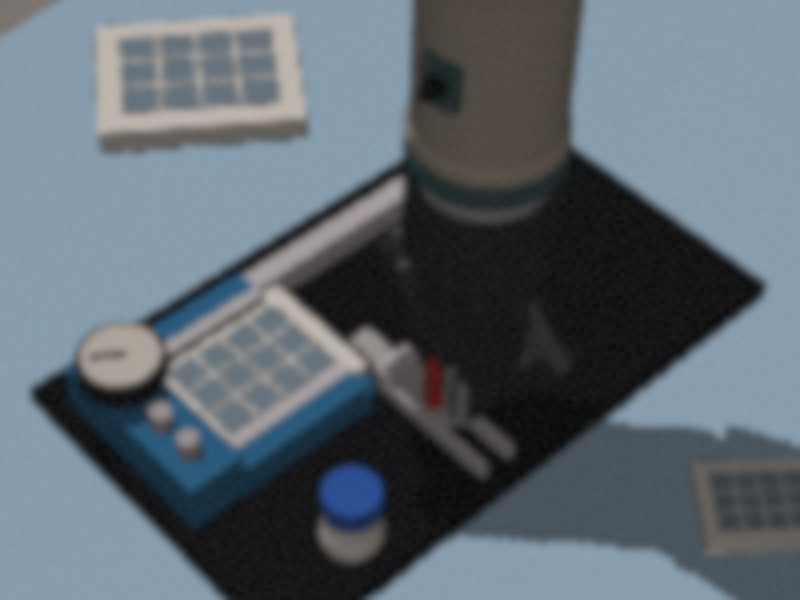

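The bolt nose has emerged at ~(365,340) and the knob at (432,380) is moving with the fingers at 2.6 N. Continuing until the force rises.

```bash

python3 -m inch '{"travel":[[0.14,-0.015,0],[0.28,-0.03,0],[0.42,-0.05,0],[0.52,-0.06,0],[0.6,-0.07,0]],"delta_rot":[[0,0,0],[0,0,0],[0,0,0],[0,0,0],[0,0,0]],"claw":[0,0,0,0,0]}'
python3 -m inch '{"travel":[[0.08,-0.01,0],[0.16,-0.02,0],[0.24,-0.03,0],[0.3,-0.035,0],[0.3,-0.035,0]],"delta_rot":[[0,0,0],[0,0,0],[0,0,0],[0,0,0],[0,0,0]],"claw":[0,0,0,0,0]}'
python3 - <<'E'
from st import *
go(-80,-27,36)
E
```

```text
t: 15.52
tcp_pos: [505.7, 58.9, 35.0]
tcp_rot: [[-0.002, 0.993, -0.121], [-0.001, -0.121, -0.993], [-1.0, -0.002, 0.001]]
contact_force: [-4.7, 0.6, 2.6]
grip_width: 0.3
t: 15.93
tcp_pos: [505.9, 58.7, 34.7]
tcp_rot: [[-0.015, 0.993, -0.119], [-0.003, -0.119, -0.993], [-1.0, -0.014, 0.005]]
contact_force: [-15.9, 2.9, 15.4]
grip_width: -0.1
t15.93 st [-83.9 -27.9] z34.7 jaw-st deg -0.1 F st [-16.2   1. ] 15.4 w-0.1 tilt [-0.015 -0.003 -1.   ]
travel [0.159 0.016 0.051] mm 4.2
```

```bash

python3 -m inch '{"travel":[[-0.3,0.035,0],[-0.8,0.09,0],[-1.3,0.15,0.8],[-1.3,0.15,2],[-1.3,0.15,3.2]],"delta_rot":[[0,0,0],[0,0,0],[0,0,0],[0,0,0],[0,0,0]],"claw":[0,0,0,0,0]}'
python3 -m inch '{"travel":[[0,-1,0.5],[0,-2.2,1],[0,-3.5,1.5],[0,-5,1.5],[0,-6.5,1.5]],"delta_rot":[[0,0,0],[0,0,0],[0,0,0],[0,0,0],[0,0,0]],"claw":[0,0,0,0,0]}'
python3 -m inch '{"travel":[[0,-1,0],[0,-2,0],[0,-3,0],[0,-3,0],[0,-3,0]],"delta_rot":[[0,0,0],[0,0,0],[0,0,0],[0,0,0],[0,0,0]],"claw":[0,0,0,0,0]}'
python3 - <<'E'
from st import *
go()
from h import *
a=vision.snapshot("side"); cv2.imwrite("pics/s10.png",cv2.resize(a[180:330,225:425,::-1],None,fx=4,fy=4,interpolation=cv2.INTER_CUBIC))
a=vision.snapshot("top"); cv2.imwrite("pics/t10.png",cv2.resize(a[190:300,235:385,::-1],None,fx=5.3,fy=5.3,interpolation=cv2.INTER_CUBIC)); cv2.imwrite("pics/t10f.png",a[:,:,::-1])
for n in("side","top"):
  for d in vision.tip_of(n,"cassette_center")+vision.tip_of(n,"bolt_knob"): print(n,round(d['conf'],2),np.round(d['location']),loc(d['location']).round(1))
E
```

```text
t: 16.35
tcp_pos: [472.8, 62.7, 115.2]
tcp_rot: [[-0.016, 0.993, -0.117], [-0.003, -0.117, -0.993], [-1.0, -0.016, 0.005]]
contact_force: [1.3, 0.5, -0.1]
grip_width: 0.3
t: 16.77
tcp_pos: [474.4, -101.4, 154.0]
tcp_rot: [[-0.012, 0.993, -0.116], [-0.004, -0.117, -0.993], [-1.0, -0.011, 0.005]]
contact_force: [0.1, -0.6, -0.9]
grip_width: -0.1
t: 17.18
tcp_pos: [474.9, -178.5, 154.0]
tcp_rot: [[-0.01, 0.993, -0.12], [-0.004, -0.12, -0.993], [-1.0, -0.01, 0.005]]
contact_force: [0.4, 0.4, -0.1]
grip_width: -0.0
t17.18 st [ -86.8 -267. ] z154.0 jaw-st deg -0.2 F st [0.4 0.4] -0.1 w-0.0 tilt [-0.01  -0.004 -1.   ]
side 0.81 [598. 112.  18.] [ 1.5 35.5]
side 0.68 [806. -49.  10.] [226.4 -99.7]
side 0.56 [346. -13.   2.] [-234.8 -117.8]
side 0.48 [594.  70.   1.] [ 2.3 -6.8]
side 0.74 [531.  55.  42.] [-58.8 -28.2]
top 0.92 [809. -51.   9.] [ 230.4 -100.8]
top 0.67 [346.  -9.   4.] [-235.1 -114.3]
top 0.58 [603. 111.  18.] [ 6.7 35.7]
top 0.69 [529.  56.  38.] [-60.9 -27.4]
top 0.35 [651. 476.  -1.] [ 11.4 404. ]
```

View pics/s10.png

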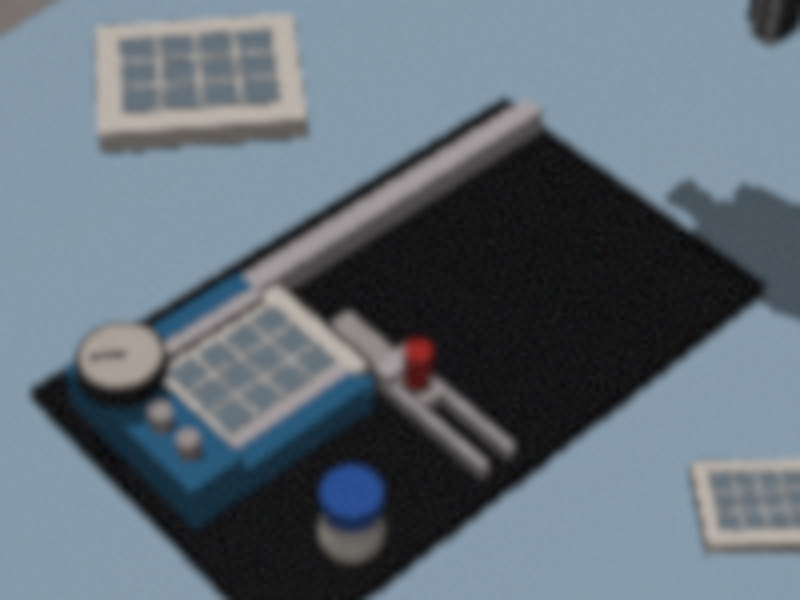

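View pics/t10.png

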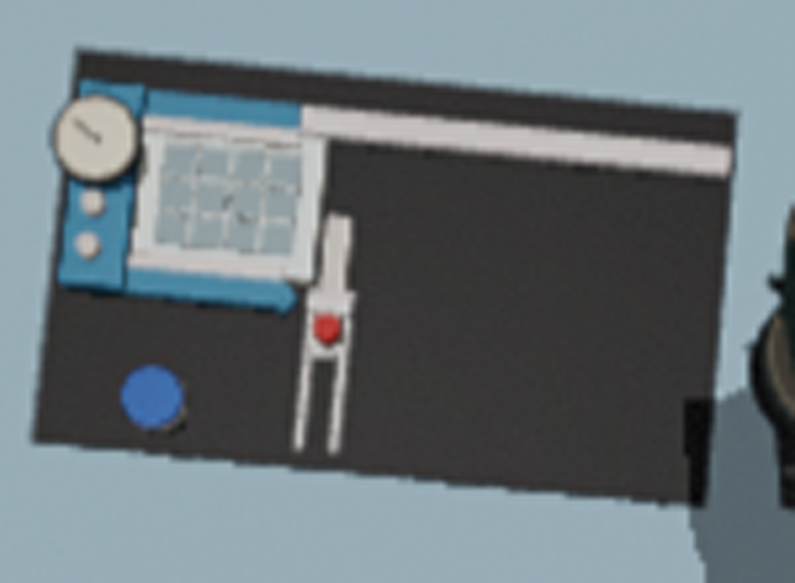

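View pics/t10f.png

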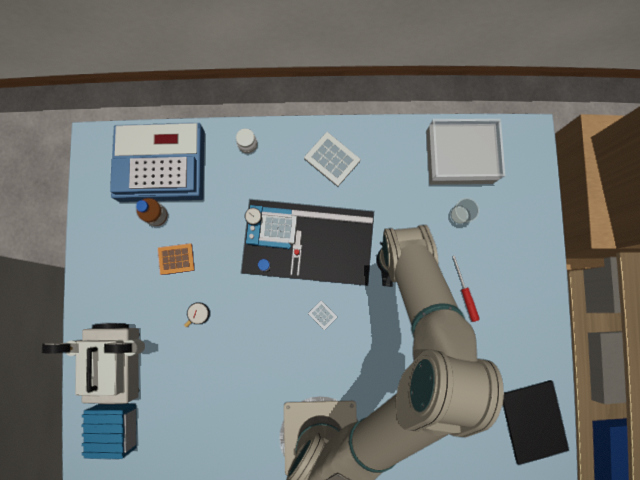

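Knob at (418,350) in the side crop, hard against the bridge. The bolt bar lies across behind the tail, up to top-crop (340,215). Bystanders are where they were. Handing in.

```bash
python3 -c "
from workcell import job
print(job.sign_off())"
```

```text
the job is handed in; nothing more can be done
None
```

The job is done and handed in at about 17 s of robot time: the middle-sized white cassette is home in the holder and the bolt is shut behind it. `sign_off` gave no verdict, so these are my own checks.

**What I did:** I pushed the cassette sideways against the fence. I then pushed it along the fence with two spread fingers until it stopped against the end stop, at about 11 N and with no further movement. After backing off, I pushed the red knob with closed fingers until the bolt stalled, at about 16 N.

**Last checks:**
- **Cassette:** The networks put its centre at y ≈ 35.5 mm from both cameras, with home at 35. It looked square and flat in both pictures.
- **Bolt:** The knob had travelled about 48–50 mm to the stop, and the bar lay across behind the tail.
- **Bystanders and arm:** Nothing else had visibly moved, and the arm stood clear at 154 mm height.

**Disagreements:**
- **Cassette x:** The two cameras differed: side read +1.5 mm and top read +6.7 mm, which is outside the ±4 mm limit. Its rails allow only ±1.2 mm of play, so I took the top reading as detection or calibration error.
- **Knob position:** It read x ≈ -59 to -61 mm against the nominal -66, a similar +x offset. I took the bolt as shut from the stall and the pictures.

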